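# Set a drilling jig's end stop with its knurled wheel and load the billet

### The job

Get the cross-drilling jig ready. First roll the knurled adjuster wheel under a fingertip until the end stop's pointer stands on the long gauge mark of the setting scale, leaving the billet where it lies; then push the aluminium billet along its guide, under the drill bush, until its end rests against the stop, with the pointer still on the mark. Only touch and push, never pick anything up, and leave the tools lying around the jig alone.

Things in the scene. Friction and masses are not known exactly. Their poses are not given: they have to be found in the camera images.
- jig: Cross-drilling jig, fixed to the bench: flat aluminium bed 253 x 92 x 12 mm. Its frame: origin on the bench surface, z up, x along the guide from the open loading end (x = -135 mm) under the drill bush to the wheel end (x = +118 mm), y to the left of x (bed -46 to +46 mm). Two steel rails, x = -104 to +14 mm, top z = 20 mm, leave a channel 35 mm wide about y = 0; its floor is the bed's top.
- drill_bush (a point): Top of the drill bush, jig (-8, 0, 55) mm, in a dark steel bridge over the channel: bridge x = -19 to +3 mm, y = -38.5 to +38.5 mm, underside z = 39 mm, top z = 49 mm. The billet passes beneath it; the fingers must keep clear of it.
- wheel_top (a point): Highest point, mid-width, of the knurled steel wheel (diameter 48, width 14 mm, axis along jig x); stays put as the wheel turns: jig (96, 0, 62) mm. Two ears beside it reach z = 50 mm. A fingertip pressed on top with 5 to 20 N and moved across turns it by friction (2 to 3 N at the rim); it stays where left. Top rolled to jig +y: the stop moves to jig -x, closing the gap; to -y: it backs off.
- wheel (a joint): Turn of the knurled wheel in rad, 0 to 14.6; grows as its top rolls toward the jig's +y. One rad is 24 mm at the rim and moves the end stop 1.91 mm (12 mm a turn).
- pointer (a point): Tip of the dark steel pointer, a small pointed finger on the +y side of the end stop, just over the scale (z = 33.5 mm). It moves along the jig's x with the stop and starts 6 to 14 mm to the +x side of the gauge mark.
- gauge_mark (a point): The gauge mark: the one long black line, 1.8 mm wide, across the whole top (z = 32 mm) of the setting scale, at jig (30, 34, 33.5) mm. The stop is set when the pointer has the same jig x. The scale is the aluminium bar 54 x 14 mm on the +y side of the stop (x = 10 to 64 mm); its other lines, 5 mm apart, are short.
- stop_nose (a point): Foremost point of the end stop, the middle of a round steel button on a dark steel block 34 mm wide (z = 12.5 to 46.5 mm) that slides along the jig's x; it faces -x, z = 24 mm, always 8 mm to the -x side of the pointer. A push of more than about 30 N along x would drive the stop back.
- billet: The aluminium billet, a loose bar 105 x 32 x 22 mm (about 0.2 kg) lying along the jig's x in the channel. Origin: middle of its rear end face, the end away from the stop, z = 23 mm; its own z axis runs along the bar to the front end. Underside z = 12 mm, top z = 34 mm, 14 mm above the rails. Pushed on the rear end toward jig +x it slides with 2 to 6 N.
- billet_front (a point): Middle of the billet's front end face, 105 mm from the rear, which shall rest against stop_nose.
- brass_stub: Bystander: a turned brass bar, 86 mm long, 27 mm thick, lying beside the jig.
- tape_roll: Bystander: a grey roll of tape, 48 mm across, 18 mm high.
- hex_key: Bystander: a black hexagon key, 84 x 29 x 5 mm.

How it is judged:
By the outcome, as a careful person would: the job done as asked, in the order asked, and still so for the second after the job is handed in, with the robot touching nothing.
It also fails if it takes over 69 s, if anything falls off the work surface, if the arm or the gripper's body presses on something with over 40 N, if the wrist force passes 120 N, or if a joint passes its speed limit or range.

### The arm

A 7-joint arm with a two-finger parallel gripper is mounted at the origin on a cart in front of the work surface, level with it; the furniture and walls round the work are solid. World frame = base frame: x ahead of the robot, y to its left, z up, the work surface at z = 0. Lengths are in mm, angles in rad, forces in N, time in s.
With the tool pointing down it reaches from about 400 to 900 mm from the base axis. Payload 5.6 kg.
Tool frame: the origin (TCP) lies midway between the tips of the shut fingers; the grasp point (between the pads) lies 19 mm behind it; z points along the fingers, y is the line along which they close (so a half turn about z gives the same grasp; the last joint's range is limited). The gripper opens to 92 mm and grips with 3 to 60 N. Pads are 20 mm wide; open, the fingers measure 128 mm over their backs; the gripper's body (75 mm by 189 mm) begins 69 mm behind the grasp point.
Start: joints at [-1.265, 0.468, -0.012, 1.603, 0.006, 1.071, -0.056], TCP at [222.192, 610.852, 214.592] pointing down, gripper open.
Joint ranges: [-2.53, 2.53], [-0.31, 2.02], [-1.57, 1.55], [0.28, 2.44], [-1.29, 4.43], [0.15, 1.84], [-2.92, 2.92]. Speed limits (rad/s): [2.57, 2.57, 3.14, 3.14, 3.14, 3.14, 3.14].

### API

Orientations are given as a rotation vector (axis times angle).
In Python, from cell import robot, grip, kin, viewer gives the robot as it stands. Calls block until the motion is done:
- robot.movep(position, orientation): joint-space move of the TCP to a pose.
- robot.servo_line(position, feed=150, rotation=None): straight line of the TCP; rotation=None keeps the orientation; feed is the mean speed in mm/s.
- robot.goto_joints(angles): joint-space move.
- grip(opening, newtons=None): opening from 0.0 (shut) to 1.0 (fully open); newtons is the grip in N (None keeps the last); returns when the fingers have stopped.
- robot.hold(seconds).
- kin.ik(position, orientation): joint angles nearest the present ones, or None.
- robot.observe(): the state.
- viewer.read_camera(name): name is "scene" or "top"; returns the picture (400x640x3 uint8, red, green, blue); there is no depth.
- viewer.camera_info(name): a dict with "camera_matrix" (3x3 intrinsics, pixels), "R" (3x3) and "t" (3): a world point X has camera coordinates R X + t. Camera axes: x right, y down, z forward; pixel columns grow to the right and rows downward; lengths in mm; the calibration is good to about 2 mm. A picture is of the moment at which its call begins. camera_info takes no time and is no camera call.
A pose or a line that the arm cannot do raises robot.IKError and nothing moves.
- robot.job_done(): hands the job in; it is judged then, once.
Trained networks look in the newest picture that a camera, given by its name, has taken for a name from the list of things; names that differ only in an ending like _2 or _b are one class to them, and where a whole thing is asked for, a point or a joint stands for the part that bears it (a point fixed in the world has none). Each returns a list of dicts, best first, with "confidence" (0 to 1); they miss things now and then, are a little off and sometimes report something else, mostly with a low value. They report only what shows in the picture. A call takes as long as a camera call.
- viewer.silhouettes(name, camera): "mask" (400x640 bool, what is visible of it).
- viewer.pinpoint(name, camera): "at" ([x, y, z] in mm, in the coordinates of the camera as it stood for that picture, good to about 4 mm: a listed point, or the origin of a listed thing).
The state is a dict: "t": time; "joints": joint angles; "joint_velocities": joint speeds; "joint_torque": joint torques, N m; "tcp_pos": TCP position; "tcp_rot": TCP orientation; "contact_force": force on the tool from outside, world axes, zero at the start; "wrist_torque": the same for the moment, N m; "grip_width": opening from 0.0 (shut) to 1.0 (fully open); "grip_force": force on a finger pad.
Only numpy, scipy, OpenCV 4.12 (cv2) and the standard library are available. Lean on these libraries where they do the work, as an engineer would, in place of code of your own. Each camera call takes 0.05 s, during which the arm holds its last target. There are 200 camera calls.

## Working session

There is one attempt and no reset: what is moved stays moved. The work goes in short steps, each a Python script; the robot and the scene stay as the last script left them, time stands still between calls to the robot, and variables do not carry over. Pictures are saved under pics/ and viewed, at most 10 in all, crops included, and the job is handed in when it is done.

```bash
ls; mkdir -p pics; cat > h.py <<'E'
import numpy as np, cv2
from cell import robot, grip, kin, viewer
def snap(c,f=None):
    im=viewer.read_camera(c)
    if f: cv2.imwrite(f,im[:,:,::-1])
    return im
def cam(c):
    i=viewer.camera_info(c); return np.array(i["camera_matrix"]),np.array(i["R"]),np.array(i["t"])
def proj(c,X):
    K,R,t=cam(c); p=K@(R@np.asarray(X,float).reshape(-1,3).T+t.reshape(3,1)); return (p[:2]/p[2]).T
def back(c,uv,z):
    K,R,t=cam(c); C=-R.T@t; d=R.T@np.linalg.inv(K)@np.array([uv[0],uv[1],1.]); return C+d*(z-C[2])/d[2]
def pin(n,c):
    K,R,t=cam(c); return [(round(d["confidence"],2),np.round(R.T@(np.array(d["at"])-t),1)) for d in viewer.pinpoint(n,c)[:3]]
E
python3 - <<'E'
from h import *
for c in("scene","top"):
    snap(c,f"pics/{c}0.png"); K,R,t=cam(c); print(c,K[0,0],-R.T@t,R[2])
    for n in("jig","drill_bush","wheel_top","pointer","gauge_mark","stop_nose","billet","billet_front","brass_stub","tape_roll","hex_key"):
        print(n,pin(n,c))
s=robot.observe();print(s)
E
```

```text
pics
scene 491.87107937299913 [288.82343867 338.91081535 705.12470555] [ 0.27648407 -0.59611678 -0.75379131]
jig [(0.89, array([ 531.7, -186.4,   -4.4]))]
drill_bush [(0.73, array([ 527.3, -186.4,   57.2]))]
wheel_top [(0.64, array([ 624.3, -207. ,   58.6]))]
pointer [(0.96, array([ 584.8, -160.5,   30.3]))]
gauge_mark [(0.71, array([ 567.5, -162.7,   35.4]))]
stop_nose [(0.96, array([ 565.5, -195. ,   27. ])), (0.54, array([ 537.7, -187.1,   21.8]))]
billet [(0.57, array([ 431.6, -159.4,   26.5])), (0.17, array([ 536.7, -186.8,   22.5]))]
billet_front [(0.82, array([ 536.3, -186.2,   21.4]))]
brass_stub [(0.83, array([621.2, -92.5,  -1. ]))]
tape_roll [(0.63, array([523.6, -79.1,   4.1]))]
hex_key [(0.49, array([ 5.115e+02, -2.675e+02, -1.000e-01]))]
top 456.87005715362517 [ 472.2876365  -165.54111866  919.64036732] [ 0.07225415  0.00846425 -0.99735034]
jig [(0.62, array([ 5.329e+02, -1.884e+02,  2.000e-01]))]
drill_bush [(0.67, array([ 520.3, -187.6,   55.8]))]
wheel_top [(0.46, array([ 433.1, -159. ,   23.6]))]
pointer [(0.83, array([ 579.7, -157.2,   36.9]))]
gauge_mark [(0.93, a
[... 393 characters left out ...]
s': array([-1.26500606,  0.46747343, -0.01157963,  1.60270691,  0.00598795,
        1.07140975, -0.05629359]), 'joint_velocities': array([ 0.0006899 , -0.0008552 ,  0.00033764, -0.00073591, -0.00247596,
        0.00100873,  0.00065604]), 'joint_torque': array([-1.25984501e-03, -5.20428264e+01, -1.32764806e-02, -2.44051623e+01,
       -5.67591400e-02,  1.15220051e-02,  2.87195667e-05]), 'tcp_pos': array([222.19541751, 610.84585325, 214.60673744]), 'tcp_rot': array([5.45235553e-01, 3.09387357e+00, 5.04824067e-05]), 'contact_force': array([ 0.22441642, -0.19946157,  0.80726468]), 'wrist_torque': array([-0.01753769,  0.04199763, -0.04566517]), 'grip_force': 0.0, 'grip_width': 0.9975585420374373}
```

View pics/scene0.png

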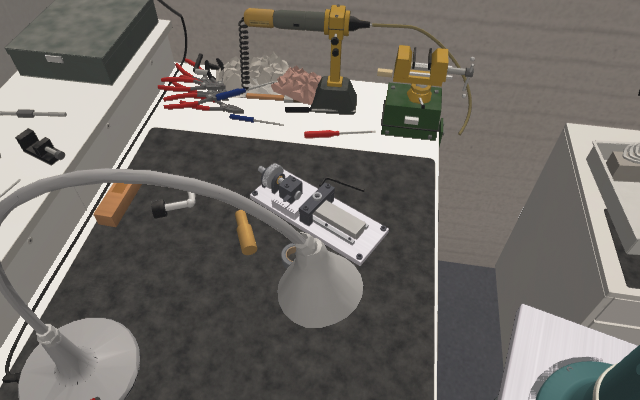

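View pics/top0.png

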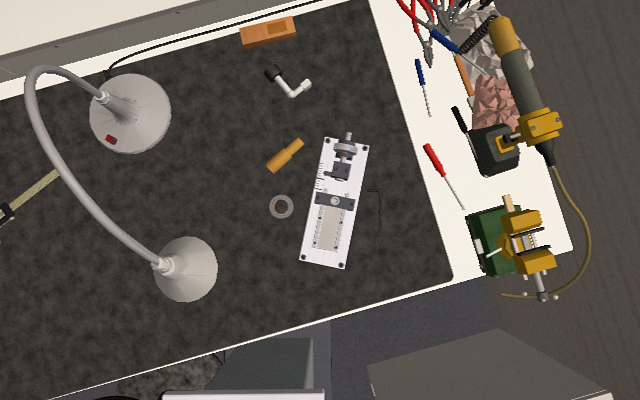

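```bash
python3 - <<'E'
from h import *
a=cv2.imread("pics/scene0.png");b=cv2.imread("pics/top0.png")
cv2.imwrite("pics/s1.png",cv2.resize(a[157:217,245:325],None,fx=10,fy=10,interpolation=cv2.INTER_CUBIC))
cv2.imwrite("pics/t1.png",np.hstack([cv2.resize(b[130:275,290:380],None,fx=4,fy=4,interpolation=cv2.INTER_CUBIC),cv2.resize(b[130:188,310:354],None,fx=10,fy=10,interpolation=cv2.INTER_CUBIC)]) if 0 else cv2.resize(b[128:198,300:376],None,fx=8,fy=8,interpolation=cv2.INTER_CUBIC))
def tri(us,ut):
    P=[(lambda K,R,t:K@np.c_[R,t])(*cam(c)) for c in("scene","top")]
    X=cv2.triangulatePoints(P[0],P[1],np.array(us,float),np.array(ut,float));return (X[:3]/X[3]).ravel()
print("lampneckend",tri((310,240),(163,264)),"base",tri((45,335),(103,97)))
# epipolar: neck curve: for each top px of neck, rough heights
for ut in((28,95),(60,175),(100,225)):
    for z in(100,200,300,400,500): X=back("top",ut,z);print(ut,z,X.round(),proj("scene",X).round())
# jig fit
from scipy.optimize import least_squares
for c,box in(("scene",(240,155,400,270)),("top",(290,125,380,275))):
    im=cv2.imread(f"pics/{c}0.png").min(2); m=np.zeros_like(im);x0,y0,x1,y1=box
    m[y0:y1,x0:x1]=(im[y0:y1,x0:x1]>125)*255
    if c=="scene": continue
    cs=max(cv2.findContours(m,0,2)[0],key=cv2.contourArea); h=cv2.convexHull(cs)
    r=cv2.minAreaRect(h); print(c,r,cv2.boxPoints(r))
    for u in cv2.boxPoints(r): print(back(c,u,12))
E
```

```text
lampneckend [423.84438198  59.15278975 281.66171409] base [712.70997215 227.92558322 122.57472788]
(28, 95) 100 [723. 376. 100.] [[-49. 453.]]
(28, 95) 200 [692. 310. 200.] [[-28. 377.]]
(28, 95) 300 [662. 244. 300.] [[ -2. 287.]]
(28, 95) 400 [631. 178. 400.] [[ 29. 178.]]
(28, 95) 500 [601. 112. 500.] [[68. 43.]]
(60, 175) 100 [574. 313. 100.] [[ 93. 458.]]
(60, 175) 200 [562. 254. 200.] [[108. 381.]]
(60, 175) 300 [549. 196. 300.] [[126. 290.]]
(60, 175) 400 [537. 138. 400.] [[148. 180.]]
(60, 175) 500 [524.  79. 500.] [[176.  45.]]
(100, 225) 100 [482. 238. 100.] [[199. 429.]]
(100, 225) 200 [481. 189. 200.] [[209. 357.]]
(100, 225) 300 [480. 140. 300.] [[221. 270.]]
(100, 225) 400 [479.  90. 400.] [[236. 165.]]
(100, 225) 500 [478.  41. 500.] [[254.  34.]]
top ((333.8876647949219, 202.45953369140625), (46.700592041015625, 126.35835266113281), 11.689369201660156) [[298.2212  259.5975 ]
 [323.82208 135.85977]
 [369.55414 145.32156]
 [343.95325 269.0593 ]]
[ 409.84776418 -112.75400565   12.        ]
[ 656.00478644 -166.89556773   12.        ]
[ 635.32460296 -258.31029537   12.        ]
[ 390.15315023 -202.57953198   12.        ]
```

View pics/s1.png

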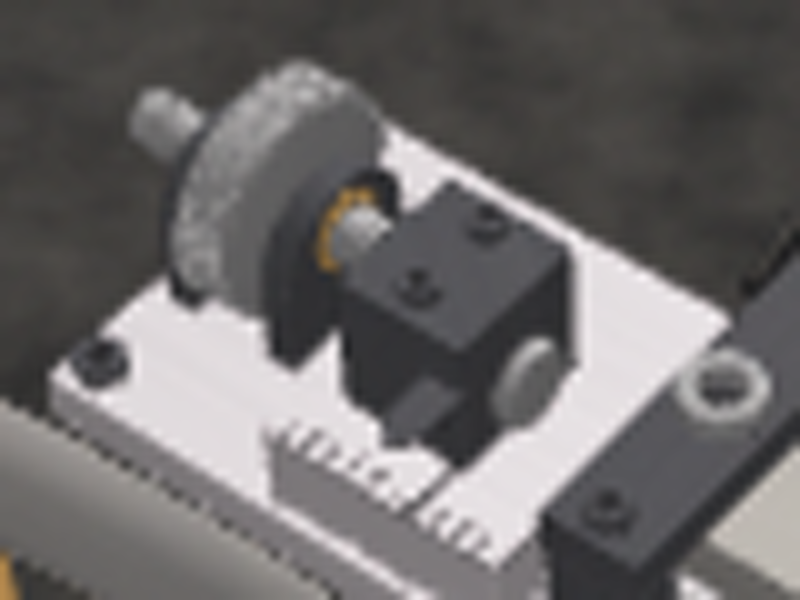

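View pics/t1.png

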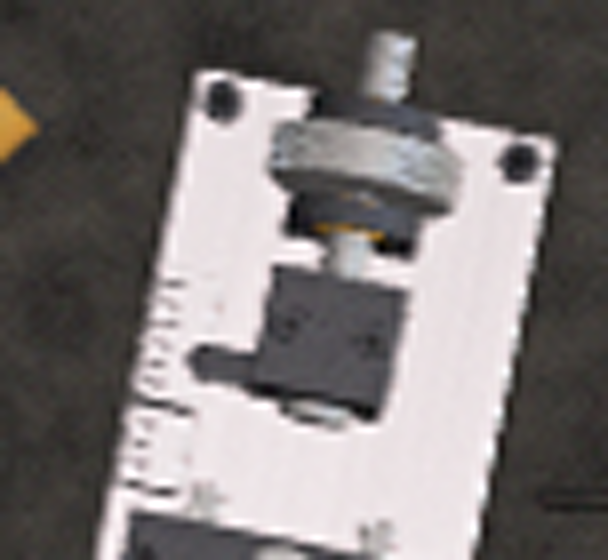

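```bash
cat >> h.py <<'E'
YAW=-0.2173; O=np.array([531.2,-187.0,0]); c_,s_=np.cos(YAW),np.sin(YAW)
RJ=np.array([[c_,-s_,0],[s_,c_,0],[0,0,1]])
def J(x,y,z): return O+RJ@np.array([x,y,z],float)
def toJ(X): return RJ.T@(np.asarray(X)-O)
def rv(phi): a=(phi+np.pi/2)/2; return np.pi*np.array([np.cos(a),np.sin(a),0])
RW=rv(YAW+np.pi/2); RB=rv(YAW)
def rect(im,z,x0=0,x1=70,y0=0,y1=45,s=8,c="scene"):
    P=np.array([[x0,y0],[x1,y0],[x1,y1],[x0,y1]]); src=proj(c,[J(x,y,z) for x,y in P])
    dst=np.array([[(x-x0)*s,(y1-y)*s] for x,y in P])
    H=cv2.getPerspectiveTransform(src.astype(np.float32),dst.astype(np.float32))
    return cv2.warpPerspective(im,H,((x1-x0)*s,(y1-y0)*s),flags=cv2.INTER_CUBIC)
E
python3 - <<'E'
from h import *
for n,p,r in[("wheel",J(96,0,62),RW),("wheel2",J(96,0,62),-RW),("wheelB",J(96,0,62),RB),("bill",J(-121,0,17),RB),("billW",J(-121,0,24),RW),("above",J(96,0,160),RW)]:
    q=kin.ik(p,r); print(n,p.round(1),None if q is None else np.round(q,2))
for z in(400,450,500,550,600):
  for rr in(350,450,550,650):
    o=[]
    for a in(70,26,-18):
        f=np.radians(a); q=kin.ik(np.array([rr*np.cos(f),rr*np.sin(f),z]),rv(f)); o.append(None if q is None else np.round(q,2).tolist())
    print(z,rr,o[0], o[1] is not None,o[2] is not None)
im=cv2.imread("pics/scene0.png"); im2=cv2.imread("pics/top0.png")
cv2.imwrite("pics/r0.png",np.vstack([rect(im,32,0,100,0,35),rect(im2,32,0,100,0,35,c="top")]))
E
```

```text
wheel [ 624.9 -207.7   62. ] [-0.05  0.69  0.45  1.71 -0.38  0.84  1.93]
wheel2 [ 624.9 -207.7   62. ] [-0.05  0.69  0.45  1.71 -0.38  0.84  1.93]
wheelB [ 624.9 -207.7   62. ] [-0.22  0.76  0.71  1.72 -0.61  0.9   0.53]
bill [ 413.  -160.9   17. ] [-0.24  0.54  0.65  2.25 -0.66  0.54  0.71]
billW [ 413.  -160.9   24. ] [ 0.04  0.46  0.3   2.23 -0.29  0.48  1.92]
above [ 624.9 -207.7  160. ] [-0.18  0.6   0.65  1.66 -0.41  1.02  1.96]
400 350 [-1.26, -0.22, -0.04, 1.97, -0.01, 1.39, -0.08] True True
400 450 [-1.27, -0.02, -0.03, 1.8, -0.0, 1.36, -0.07] True True
400 550 [-1.27, 0.16, -0.02, 1.6, 0.0, 1.38, -0.06] True True
400 650 [-1.27, 0.36, -0.0, 1.35, 0.0, 1.43, -0.05] True True
450 350 [-1.26, -0.24, -0.04, 1.87, -0.01, 1.5, -0.08] True True
450 450 [-1.27, -0.04, -0.02, 1.71, -0.0, 1.47, -0.07] True True
450 550 [-1.27, 0.15, -0.01, 1.51, 0.0, 1.48, -0.06] True True
450 650 [-1.27, 0.35, 0.0, 1.26, -0.0, 1.54, -0.05] True True
500 350 [-1.27, -0.24, -0.03, 1.77, -0.01, 1.61, -0.08] True True
500 450 [-1.27, -0.04, -0.02, 1.61, -0.0, 1.58, -0.07] True True
500 550 [-1.28, 0.15, -0.01, 1.4, 0.0, 1.59, -0.06] True True
500 650 [-1.28, 0.35, 0.01, 1.15, -0.0, 1.64, -0.05] True True
550 350 [-1.27, -0.23, -0.03, 1.66, -0.01, 1.71, -0.08] True True
550 450 [-1.28, -0.04, -0.02, 1.5, -0.0, 1.68, -0.07] True True
550 550 [-1.28, 0.16, -0.0, 1.29, 0.0, 1.7, -0.06] True True
550 650 [-1.28, 0.36, 0.01, 1.02, -0.0, 1.76, -0.05] True True
600 350 [-1.28, -0.21, -0.03, 1.54, -0.01, 1.82, -0.09] True True
600 450 [-1.28, -0.02, -0.01, 1.37, -0.0, 1.79, -0.07] True True
600 550 [-1.28, 0.17, 0.0, 1.16, -0.0, 1.81, -0.06] True True
600 650 None False False
```

View pics/r0.png

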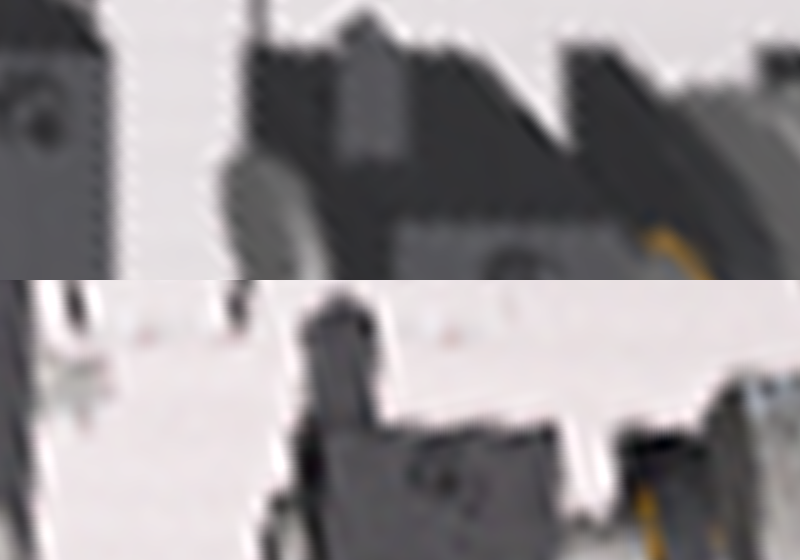

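```bash
python3 - <<'E'
from h import *
t=lambda:robot.observe()["t"]
grip(0.0,20); print(t())
f=np.radians(70); q=np.array(kin.ik(np.array([550*np.cos(f),550*np.sin(f),520]),rv(f)))
robot.goto_joints(q); print("up",t())
q[0]+=np.radians(88); robot.goto_joints(q); s=robot.observe(); print("swung",s["t"],s["tcp_pos"])
robot.movep(J(96,-12,85),RW); s=robot.observe(); print(s["t"],toJ(s["tcp_pos"]),s["contact_force"],s["joints"].round(2),s["grip_width"])
im=snap("scene","pics/s2.png")
E
```

```text
2.55
up 3.775
swung 6.475 [ 523.41282764 -168.87620826  519.97444475]
8.125 [ 96.78832144 -11.85505975  85.93392545] [ 0.65631296  0.37675705 -0.33063644] [ 0.39  0.63 -0.14  1.66  0.11  0.85  1.55] 0.006561406546570944
```

View pics/s2.png

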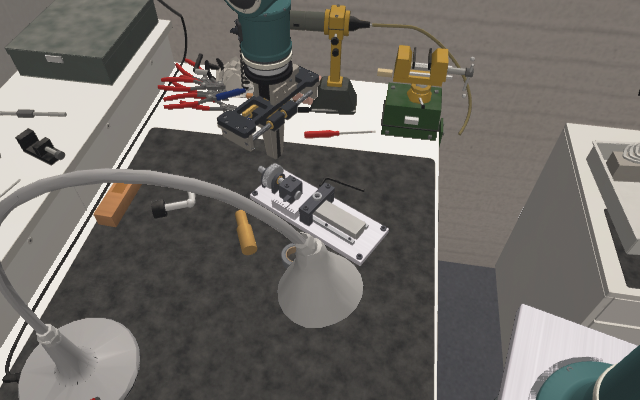

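```bash
cat >> h.py <<'E'
def F(n=3):
    return np.mean([RJ.T@np.array(robot.observe()["contact_force"]) for _ in range(n)],0)
def press(y,z0,target=10,x=96):
    z=z0; robot.servo_line(J(x,y,z),feed=150); f=F()
    while f[2]<target and z>55:
        z-=0.4 if f[2]<2 else 0.25; robot.servo_line(J(x,y,z),feed=30); f=F()
    return z,f
E
python3 - <<'E'
from h import *
f0=F();print("bias",f0)
robot.servo_line(J(96,-11,66),feed=100);print(F(),robot.observe()["t"])
z,f=press(-11,65);s=robot.observe();print(z,f,toJ(s["tcp_pos"]),s["t"])
for y in(-8,-5,-2,1,4):
    robot.servo_line(J(96,y,z),feed=25);s=robot.observe();print(y,F().round(2),toJ(s["tcp_pos"]).round(2),s["t"])
im=snap("scene","pics/s3.png")[:,:,::-1]; np.save("s3.npy",im)
E
```

```text
bias [ 0.41292821 -0.09421534  0.62711181]
[ 0.5996809  -0.21878235  1.01841419] 8.5167
60.3 [-3.52076863 -0.11763637 11.49707765] [ 96.26265929 -11.08541259  61.88077115] 12.2667
-8 [-3.5  -2.62 12.29] [96.29 -9.37 62.12] 12.5333
-5 [-4.69 -2.61 14.02] [96.25 -6.47 62.2 ] 12.8
-2 [-3.71 -2.19 12.49] [96.34 -3.22 62.21] 13.0667
1 [-3.46 -1.63 13.19] [96.39 -0.2  62.22] 13.3333
4 [-3.8  -1.73 12.82] [96.45  2.75 62.21] 13.6
```

```bash
cat >> h.py <<'E'
T0=rect(cv2.imread("pics/scene0.png"),34,37,66,2,34)
def shift(im):
    r=cv2.matchTemplate(rect(im,34,10,80,0,36),T0,cv2.TM_CCOEFF_NORMED); _,v,_,p=cv2.minMaxLoc(r)
    row=r[p[1]]; i=p[0]
    d=0.5*(row[i-1]-row[i+1])/(row[i-1]-2*row[i]+row[i+1]) if 0<i<len(row)-1 else 0
    return round((i+d)/8+10-37,2),p[1]/8-2,round(v,3)
def stroke(y0,y1,z=60.3,feed=50):
    robot.servo_line(J(96,y0,68),feed=200); robot.servo_line(J(96,y0,z),feed=40)
    robot.servo_line(J(96,(y0+y1)/2,z),feed=feed); f=F(); robot.servo_line(J(96,y1,z),feed=feed)
    s=robot.observe(); print("stroke",f.round(1),F().round(1),toJ(s["tcp_pos"]).round(2),round(s["t"],2))
    robot.servo_line(J(96,y1,68),feed=150)
E
python3 - <<'E'
from h import *
print(shift(cv2.imread("pics/scene0.png")),shift(cv2.imread("pics/s3.png")))
robot.servo_line(J(96,14,60.3),feed=50);print(F().round(1))
robot.servo_line(J(96,14,68),feed=150); im=snap("scene")[:,:,::-1]; print(shift(im))
stroke(-15,14); im=snap("scene","pics/s4.png")[:,:,::-1]; print(shift(im),robot.observe()["t"])
E
```

```text
(np.float32(-0.0), 0.0, 1.0) (np.float32(-1.11), 0.0, 0.991)
[-0.5  1.   5.1]
(np.float32(-1.85), 0.0, 0.993)
stroke [-3.3 -0.2 11.6] [-0.3  2.6  3.6] [96.23 15.96 60.21] 15.82
(np.float32(-3.87), -0.125, 0.993) 16.1167
```

```bash
python3 - <<'E'
from h import *
for i in range(4):
    stroke(-13,11); im=snap("scene","pics/s5.png")[:,:,::-1]; print(shift(im),robot.observe()["t"])
top=snap("top","pics/t5.png")[:,:,::-1]
cv2.imwrite("pics/r5.png",np.vstack([rect(im,32,15,65,5,40,12),rect(im,33.5,15,65,25,40,12)]))
E
```

```text
stroke [-3.4 -1.  11.3] [-0.1  0.2  7.3] [96.94 12.54 61.26] 17.52
(np.float32(-5.46), 0.0, 0.986) 17.825
stroke [-2.9 -0.4 12.8] [-0.6  0.1  7.5] [96.93 12.69 61.26] 19.22
(np.float32(-7.78), -0.25, 0.985) 19.5167
stroke [-3.2 -0.2 11.8] [-1.1  1.   6.5] [96.92 12.73 61.23] 20.91
(np.float32(-9.64), -0.25, 0.985) 21.2083
stroke [-2.3 -1.  12.7] [-1.3  1.1  8.2] [96.93 12.73 61.24] 22.6
(np.float32(-11.5), -0.25, 0.992) 22.9
```

View pics/r5.png

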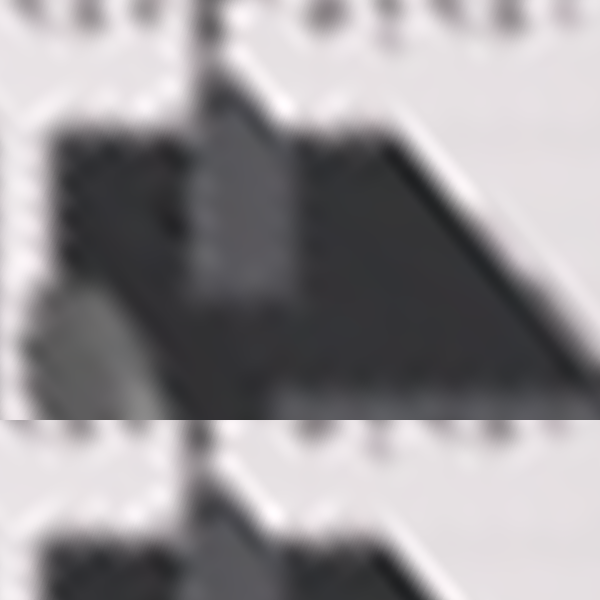

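```bash
python3 - <<'E'
from h import *
stroke(-6,6); robot.servo_line(J(96,6,120),feed=200); im=snap("scene")[:,:,::-1];print(shift(im))
robot.movep(J(-127,0,120),RB); s=robot.observe();print(s["t"],toJ(s["tcp_pos"]))
im=snap("scene","pics/s6.png")[:,:,::-1]; tp=[snap("top")[:,:,::-1].astype(float) for _ in range(4)]; tp=np.mean(tp,0).astype(np.uint8); cv2.imwrite("pics/t6.png",tp)
for c in("scene","top"):
    if c=="scene": viewer.read_camera(c)
    for n in("pointer","gauge_mark","billet"): print(c,n,[(a,toJ(b).round(1)) for a,b in pin(n,c)])
b=lambda im:rect(im,32,20,46,18,43,15)
cv2.imwrite("pics/r6.png",np.hstack([b(im),rect(tp,32,20,46,18,43,15,c="top")])); print(robot.observe()["t"])
E
```

```text
stroke [-1.9 -0.6 12.3] [-1.3 -1.5 11.3] [96.96  6.64 62.15] 24.07
(np.float32(-12.23), -0.125, 0.995)
26.0333 [-1.26471371e+02  1.07938330e-01  1.19825613e+02]
scene pointer [(0.79, array([36.5, 36.7, 30.4]))]
scene gauge_mark [(0.96, array([33.8, 30.4, 31.3]))]
scene billet [(0.58, array([-102.2,    3.3,   22.5]))]
top pointer [(0.63, array([29.8, 39.6, 37.8]))]
top gauge_mark [(0.58, array([30.7, 35. , 30.7]))]
top billet [(0.93, array([-101.8,    5.5,   20.3]))]
26.6333
```

View pics/r6.png

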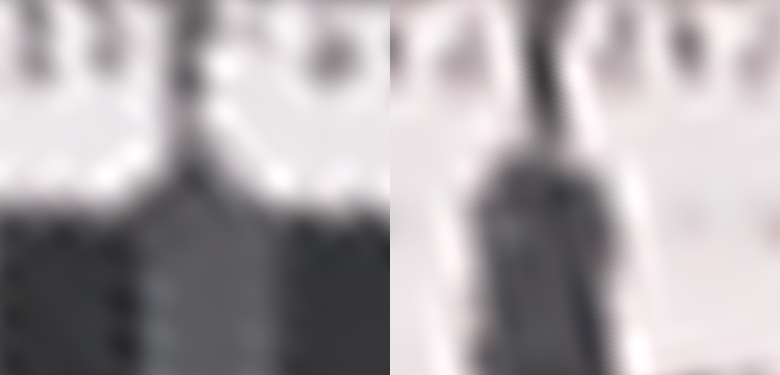

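```bash
python3 - <<'E'
from h import *
from scipy.optimize import curve_fit
im=cv2.imread("pics/s6.png");tp=cv2.imread("pics/t6.png")
def g(z,c): return rect(im if c=="scene" else tp,z,20,46,18,43,20,c=c).astype(float).mean(2)
x=20+(np.arange(520)+.5)/20
for c in("scene","top"):
    a=g(32,c)
    print(c,"mark",end=" ")
    for y in(41,40,39,38,37,36,35):
        p=a[int((43-y)*20)-4:int((43-y)*20)+5].mean(0); m=abs(x-(32.7 if c=="scene" else 30.3))<1.8
        w=np.clip(np.percentile(p,80)-p,0,None)*m; print(y,round((w*x).sum()/w.sum(),2),end=" | ")
    for z in(32.4,33.5,34.6):
        b=g(z,c); print("\n z",z,end=" ")
        for y in(31,30,29,28,27,26):
            p=cv2.GaussianBlur(b[int((43-y)*20)-4:int((43-y)*20)+5].mean(0)[None],(0,0),4)[0]; d=np.gradient(p)
            l=(x<(32.7 if c=="scene" else 30.3)); m=(x>26)&(x<39)
            if c=="scene": i=np.argmax(d*l*m); j=np.argmin(d*~l*m)   # bright top face on dark
            else: i=np.argmin(d*l*m); j=np.argmax(d*~l*m)
            print(y,round(x[i],2),round(x[j],2),round((x[i]+x[j])/2,2),end=" | ")
    print()
E
```

```text
scene mark 41 32.74 | 40 32.56 | 39 32.36 | 38 32.44 | 37 32.52 | 36 32.41 | 35 32.46 | 
 z 32.4 31 26.08 38.98 32.52 | 30 26.02 32.88 29.45 | 29 26.02 38.98 32.5 | 28 29.08 38.98 34.02 | 27 28.92 37.98 33.45 | 26 29.08 38.02 33.55 | 
 z 33.5 31 32.67 38.83 35.75 | 30 31.12 32.72 31.92 | 29 28.68 38.58 33.62 | 28 28.42 38.62 33.52 | 27 28.38 37.38 32.88 | 26 28.48 37.62 33.05 | 
 z 34.6 31 30.72 20.02 25.38 | 30 29.82 37.92 33.88 | 29 27.82 37.92 32.88 | 28 27.62 36.72 32.17 | 27 27.82 36.88 32.35 | 26 27.92 37.12 32.52 | 
top mark 41 30.22 | 40 30.08 | 39 30.05 | 38 30.12 | 37 30.26 | 36 30.34 | 35 30.41 | 
 z 32.4 31 26.28 33.78 30.02 | 30 26.02 34.38 30.2 | 29 26.02 34.72 30.38 | 28 26.02 34.92 30.48 | 27 26.02 34.88 30.45 | 26 26.02 34.83 30.42 | 
 z 33.5 31 26.22 33.62 29.92 | 30 26.02 34.22 30.12 | 29 26.02 34.62 30.32 | 28 26.02 34.78 30.4 | 27 26.02 34.78 30.4 | 26 26.02 34.72 30.38 | 
 z 34.6 31 26.12 33.48 29.8 | 30 26.02 34.12 30.08 | 29 26.02 34.48 30.25 | 28 26.02 34.67 30.35 | 27 26.02 34.67 30.35 | 26 26.02 34.62 30.32 |
```

```bash
python3 - <<'E'
from h import *
robot.servo_line(J(-130,0,40),feed=200); robot.servo_line(J(-130,0,18),feed=80); f0=F(); print("f0",f0,toJ(robot.observe()["tcp_pos"]),robot.observe()["t"])
x=-130
while x<-92:
    x+=1.5 if x<-106 else 0.7
    robot.servo_line(J(x,0,18),feed=25); f=F()-f0; s=robot.observe(); print(round(x,1),f.round(1),toJ(s["tcp_pos"])[0].round(2),round(s["t"],2))
    if f[0]<-9 or abs(f[1])>12 or f[2]>12: break
im=snap("scene","pics/s7.png")[:,:,::-1]; print(shift(im))
E
```

```text
f0 [-0.52158367  0.14151401 -0.07805274] [-1.29721025e+02 -4.95999671e-02  1.83951259e+01] 27.6083
-128.5 [ 0.5 -0.  -0.1] -127.97 27.86
-127.0 [ 1.3 -0.   0. ] -126.79 28.11
-125.5 [-0.  -0.7 -0.6] -125.4 28.36
-124.0 [ 0.5 -0.3 -0.7] -123.92 28.61
-122.5 [0.2 0.6 0.8] -122.38 28.86
-121.0 [1.4 0.4 0.4] -120.88 29.11
-119.5 [ 0.3 -0.5 -0. ] -119.39 29.36
-118.0 [ 0.6 -1.5  0. ] -117.87 29.61
-116.5 [ 0.7 -0.5 -0.7] -116.45 29.86
-115.0 [-2.5  0.8  2.7] -115.85 30.11
-113.5 [-2.2  0.2  1.3] -113.75 30.36
-112.0 [-0.3 -1.2 -0.7] -111.36 30.61
-110.5 [-0.3 -0.6 -0.2] -110.07 30.86
-109.0 [-0.7  0.1  0.1] -108.81 31.11
-107.5 [-0.7  0.3 -1. ] -107.36 31.36
-106.0 [-1.1 -0.4 -0.1] -105.77 31.61
-105.3 [-1.   0.5 -0.7] -105.2 31.86
-104.6 [-0.8  0.1  0. ] -104.53 32.11
-103.9 [-1.4 -0.1  0.2] -103.82 32.36
-103.2 [-0.9 -0.7 -0.2] -103.09 32.61
-102.5 [-1.3 -0.4 -0.3] -102.35 32.86
-101.8 [-0.1 -0.5  0.3] -101.67 33.11
-101.1 [-0.2 -0.2 -0.1] -100.98 33.36
-100.4 [-0.4 -1.  -1. ] -100.28 33.61
-99.7 [-1.2 -0.4 -0.1] -99.61 33.86
-99.0 [-0.4 -0.1 -0.5] -98.86 34.11
-98.3 [-0.6 -0.9 -0.7] -98.21 34.36
-97.6 [-1.   0.   0.3] -97.45 34.61
-96.9 [-0.1 -0.2  0.5] -96.8 34.86
-96.2 [-2.1 -0.1 -0.3] -96.11 35.11
-95.5 [-2.8 -0.4  3.5] -96.04 35.36
-94.8 [-4.6 -0.4  4.8] -96.01 35.61
-94.1 [-7.6 -1.1  6.5] -96.01 35.86
-93.4 [-7.7 -0.3  8.3] -96.01 36.11
-92.7 [-10.7  -0.9  12.1] -95.97 36.36
(np.float32(-12.23), -0.125, 0.995)
```

```bash
python3 - <<'E'
from h import *
robot.servo_line(J(-112,0,18),feed=40); robot.servo_line(J(-125,0,18),feed=80); robot.servo_line(J(-130,0,130),feed=200); robot.hold(0.3)
im=snap("scene","pics/s8.png")[:,:,::-1]; tp=snap("top","pics/t8.png")[:,:,::-1]; print(shift(im),robot.observe()["t"],robot.observe()["contact_force"])
viewer.read_camera("scene")
for c in("scene","top"):
    for n in("pointer","gauge_mark","billet","billet_front","stop_nose"): print(c,n,[(a,toJ(b).round(1)) for a,b in pin(n,c)])
cv2.imwrite("pics/f8.png",np.hstack([cv2.resize(im[165:235,250:340],None,fx=5,fy=5,interpolation=2),cv2.resize(tp[130:200,300:370],None,fx=5,fy=5,interpolation=2)]))
E
```

```text
(np.float32(-12.24), -0.125, 0.995) 38.4583 [ 0.21851532 -0.34826768 -0.26700698]
scene pointer [(0.64, array([38.5, 35.2, 31.5]))]
scene gauge_mark [(0.61, array([32.5, 31.7, 36.3]))]
scene billet [(0.9, array([-82. ,   3.2,  22.4]))]
scene billet_front [(0.94, array([24.6,  0.4, 20.4]))]
scene stop_nose [(0.6, array([19.1,  5.5, 25.4]))]
top pointer [(0.98, array([27.1, 38.5, 32.4]))]
top gauge_mark [(0.72, array([95.9,  0.7, 59.9])), (0.68, array([33.4, 32.4, 30.1])), (0.44, array([ 2.9, -2.4, -0.1]))]
top billet [(0.71, array([-84.4,   5.1,  22.8]))]
top billet_front [(0.8, array([16.7,  0.6, 21.6]))]
top stop_nose [(0.9, array([18. , -1. , 23.3]))]
```

View pics/f8.png

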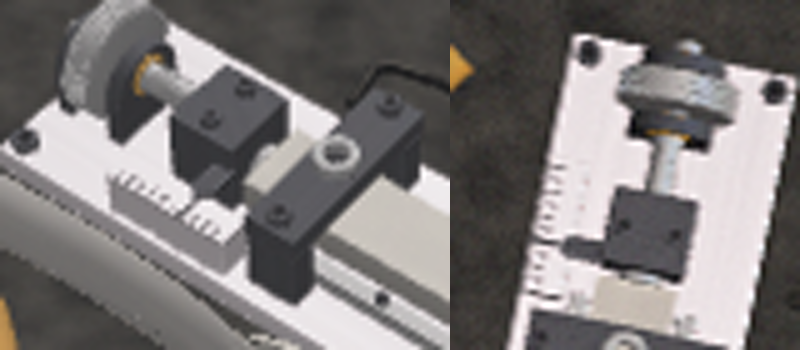

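The picture shows the pointer tip meeting the long mark, at crop (185,210) in the scene view and (560,245) in the top view. The billet's end sits against the button. The wheel setting is unchanged by the push, the arm is clear, and the bystanders have not been touched.

```bash
python3 -c "
from h import *
print(robot.job_done())"
```

```text
the job is handed in; nothing more can be done
None
```

The job is handed in at about 39 s: the pointer stands on the gauge mark to within roughly 0.4 mm as measured in both cameras, and the billet is pushed up firmly against the stop, which did not move.

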